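Open the filter lid of the bench dust extractor

TASK

Open the dust extractor so that its filter can be inspected: press the red snap tab all the way in, then push the released lid along its rails, off its seat, until the filter opening is completely uncovered. Do not lift or tip the lid, and leave everything else on the bench where it is.

Things in the scene. Friction and masses are not known exactly. Their poses are not given: they have to be found in the camera images.
- case: Dust extractor, fixed to the bench: green case 402 mm long (x -152 to +250), 130 wide, 55 high to its flat deck. Origin: centre line, on the bench; z up. The lid slides in its +x direction. Plain deck from x = -30 to +125 mm, where the lid goes and an end stop halts it; beyond, a round grey motor (x 132 to 244 mm, 87 high). At the other end a black inlet stub to x = -187 mm.
- opening (a point): Centre of the filter opening in the deck (under the lid at first; yellow pleats inside), 55 mm above the bench: x -140 to -30 mm of the case, 84 mm wide. Grey rails run along both sides of the lid's way (case y = +-52 to +-60 mm, x -150 to +120 mm, top 66.5 mm high); their lips overhang the lid's edges by 4 mm and leave the middle 92 mm open from above.
- lid: Loose grey filter lid, 120 (x) by 100 by 6 mm, 0.08 to 0.17 kg, flat on the deck; the rails let it only slide (under 2 N). Origin: centre of its underside; axes as the case's. On its seat the origin is at x = -80 mm of the case, 55 mm above the bench. The opening is uncovered once it is past x = +30 mm (110 mm of travel); the stop halts it at x = +65 mm.
- lid_rib (a point): Middle of the rear face of the orange rib on the lid: the face to push on, towards the lid's +x; 71 mm above the bench, 10 mm above the lid's upper face, at x = -15 mm of the lid. The rib is 10 mm thick (lid x -15 to -5 mm), 60 mm wide across, its top 79 mm above the bench. Axes as the lid's.
- tab (a joint): Red snap tab, pressed straight down: 0 m = out (locked), 0.012 m = in. A stiff catch: it moves under about 4 N and stays as deep as it is pressed. Its red tongue crosses the deck before the lid's leading edge (2 mm play) and blocks it; beyond 9 mm it lies below the deck and the lid slides over it.
- tab_pad (a point): Centre of the upper face of the tab's red press pad, 36 mm (along the case's x) by 30 mm, outside the rail on the case's -y side (83 mm from the case's middle line, 14 mm towards -x). 88 mm above the bench when out, 76 mm when in, so it stands above the rails either way.
- jar: Bystander: glass jar with orange cap, 72 mm across, 100 mm tall; origin under its base.
- glue: Bystander: white glue bottle, 48 mm across, 120 mm tall; origin under its base.
- tape: Bystander: roll of paper tape lying flat beside the extractor, 90 mm across, 25 mm high; origin under its centre.
- brush: Bystander: hand brush lying beside the extractor, along its own x; origin under its middle.
- screwdriver: Bystander: blue-handled screwdriver lying on the robot's side of the extractor, along its own x; origin under its middle.
- wrench: Bystander: steel wrench lying along its own x; origin under its middle.
- carton: Bystander: closed cardboard carton 90 x 70 x 50 mm; origin under its centre.
Things that resemble listed ones, but are neither listed nor needed, are in the scene too. What is shaped like the lid but brown is not meant.

How it is judged:
On the way, in this order (a step that is already met when the one before it is completed fails the run):
1. the tab is pressed in, the lid still on its seat (value of joint tab above 0.009 m and x of lid in the frame of case below -0.06 m), for 0.1 s.
2. the lid is pushed along until the opening is uncovered (x of lid in the frame of case above 0.03 m), for 0.2 s.
At the end, for the whole second after the job is handed in: The lid lies flat and at rest on the deck between the rails, its origin between 30 mm (opening just uncovered) and 69 mm (end stop, 65 mm, with some give) along +x of the case and 52 to 59 mm above the bench, tilted less than 0.06 rad; the tab is still in (over 9 mm) (x of lid in the frame of case between 0.03 and 0.069 m and z of lid in the frame of case between 0.052 and 0.059 m and angle between lid's own z axis and vertical below 0.06 rad and linear speed of lid below 0.01 m/s and value of joint tab above 0.009 m); the robot touches nothing.
It fails at once if the lid is lifted (over 8 mm) or tipped (over 0.2 rad) (z of lid in the frame of case above 0.063 m or angle between lid's own z axis and vertical above 0.2 rad).
It fails at once if the lid is forced past the tab while it is still out (x of lid in the frame of case above -0.065 m and value of joint tab below 0.004 m).
It fails at once if a bystander is moved more than 20 mm (distance of any of jar, glue, tape, brush, screwdriver, wrench, carton from where it was at the start of the episode above 0.02 m).
It also fails if it takes over 35 s, if anything falls off the work surface, if the arm or the gripper's body presses on something with over 40 N, if the wrist force passes 120 N, or if a joint passes its speed limit or range.

ROBOT

A 6-joint arm with a two-finger parallel gripper is mounted at the origin on the work surface. World frame = base frame: x ahead of the robot, y to its left, z up, the work surface at z = 0. Lengths are in m, angles in rad, forces in N, time in s.
With the tool pointing down it reaches from about 0.325 to 0.9 m from the base axis. Payload 6.1 kg.
Tool frame: the origin (TCP) lies at the very end of the fingers, on their centre line; the grasp point (between the pads) lies 19 mm behind it; z points along the fingers, x is the direction in which the jaws open and shut, and the axes are right-handed (so a half turn about z gives the same grasp; the last joint's range is limited). The gripper opens to 87 mm and grips with 3 to 60 N. Pads are 19 mm wide; open, the fingers measure 117 mm over their backs; the gripper's body (75 mm by 190 mm) begins 51 mm behind the grasp point.
Start: joints at [-1.297, 0.22, 1.526, -0, 1.395, -0.126], TCP at [0.243, -0.576, 0.223] pointing down, gripper open.
Joint ranges: [-2.98, 2.98], [-0.91, 2.08], [0.09, 2.57], [-1.24, 4.39], [0.2, 2.65], [-2.68, 2.68]. Speed limits (rad/s): [2.57, 2.57, 3.01, 3.14, 3.14, 3.14].

INTERFACE

Orientations are given as a rotation vector (axis times angle).
In Python, from cell import monitor, vision, finish_job gives the robot as it stands. The module is installed in compiled form; this text tells all that it offers.
- The arm moves only by the shell command python3 -m inch 'ROWS' [OPENING] [FORCE]. ROWS is JSON, a list of rows, each a list of 2 entries, a list of its own where there are three numbers: the shift along the tool's x, y, z in mm, then the turn about the tool's z in degrees. In form: [[[tx, ty, tz], turn], ...]. A call has 1 to 10 rows; each row shifts and turns the commanded pose from where the row before left it, along the tool's axes as they then stand; what a row does not reach is not made up. A row lasts 1/12 s, in which the tool goes at most 41.7 mm and 7.16 degrees, less where a joint would pass 70% of its speed; a pose out of reach is approached as far as the arm can. A call is refused whole if a number of a shift passes 41.7 or a number of a turn 7.16, either way. A call with a gripper value outside its range is refused whole. OPENING is the opening, from 0 (shut) to 1 (fully open), set as the call begins (- or left out, the last holds). The fingers move at their own pace and stop on an object; FORCE is the grip in N (left out, the last holds). Time passes only in rows, so rows that do not move let the fingers close. It gives the time, the measured TCP pose, the force and the opening at its end, in the units of the state.
- monitor.state(): the state, without advancing time (a new reading comes with each control period).
- vision.camera(name): name is "scene" or "top"; returns the picture (384x512x3 uint8, red, green, blue); there is no depth.
- vision.camera_info(name): a dict with "fx", "fy", "cx", "cy" (pixels), "R" (3x3) and "t" (3): a world point X has camera coordinates R X + t. Camera axes: x right, y down, z forward; pixel columns grow to the right and rows downward; lengths in m; the calibration is good to about 2 mm. A picture is of the moment at which its call begins. camera_info takes no time and is no camera call.
- finish_job(): hands the job in, once; it reports no verdict.
The state is a dict: "time": time; "joint_positions": joint angles; "dq": joint speeds; "joint_torque": joint torques, N m; "ee_pos": TCP position; "orientation": TCP orientation; "wrist_force": force on the tool from outside, world axes, zero at the start; "torque": the same for the moment, N m; "finger_gap": finger opening in m.
Only numpy, scipy, OpenCV 4.12 (cv2) and the standard library are available. Lean on these libraries where they do the work, as an engineer would, in place of code of your own. Each camera call takes 0.05 s, during which the arm holds its last target.

## Working session

There is one attempt and no reset: what is moved stays moved. The work goes in short steps, Python scripts to look and compute and a shell command to move; the robot and the scene stay as the last step left them, time stands still between calls to the robot, and variables do not carry over. Pictures are saved under pics/ and viewed, and the job is handed in when it is done.

```bash
mkdir -p pics
python3 - <<'E'
from cell import monitor, vision
import cv2
for n in("scene","top"):
    im=vision.camera(n); cv2.imwrite(f"pics/{n}0.png",im[:,:,::-1]); 
    i=vision.camera_info(n); print(n,{k:(v.tolist() if hasattr(v,'tolist') else v) for k,v in i.items()})
print(monitor.state())
E
```

```text
scene {'fx': 365.68312489422823, 'fy': 365.68312489422823, 'cx': 252.79980719858028, 'cy': 185.33859281505661, 'R': [[-0.6844100992583163, 0.7290280275502485, -0.010047441436262768], [0.5401890197424823, 0.4977768127377666, -0.6785381843715846], [-0.48967197079563096, -0.46982590365668897, -0.7344964133815074]], 't': [0.3926242876158379, -0.24194613811667054, 1.651191879862971]}
top {'fx': 420.7375351336845, 'fy': 420.7375351336845, 'cx': 257.759537526006, 'cy': 194.79603262808865, 'R': [[0.022212566177569927, -0.9996454604449195, 0.014681802194258957], [-0.9942792001871023, -0.023623230796915504, -0.10416724553338079], [0.10447714572624509, -0.012283988708067645, -0.9944514214592473]], 't': [-0.028238708600270303, 0.5570782097930925, 1.3214381673244695]}
{'time': 0.1, 'joint_positions': array([-1.29713520e+00,  2.21168694e-01,  1.52749787e+00,  1.31267552e-05,
        1.39471481e+00, -1.26082677e-01]), 'dq': array([ 3.04685370e-04, -3.90520239e-03, -2.75827911e-03, -6.67976790e-06,
        9.94919145e-04, -1.66928006e-03]), 'joint_torque': array([ 1.61456421e-03, -4.95948064e+01, -3.88517547e+01,  7.03074457e-02,
        5.15964325e-02, -2.83288495e-05]), 'ee_pos': array([ 0.24309545, -0.57517208,  0.22153277]), 'orientation': array([-2.61728616e+00,  1.73551533e+00,  2.11377708e-03]), 'wrist_force': array([0.07393951, 0.53973462, 0.5306349 ]), 'torque': array([-0.00985836,  0.00195897,  0.02975037]), 'finger_gap': 0.08659116332741641}
```

View pics/scene0.png

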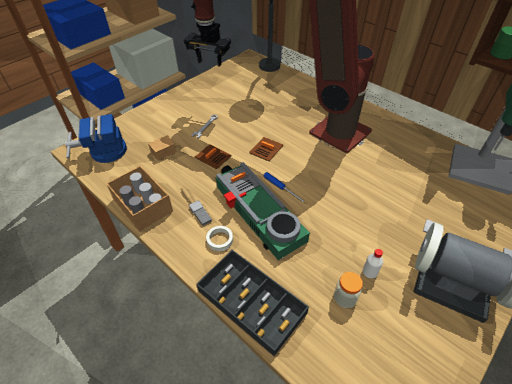

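View pics/top0.png

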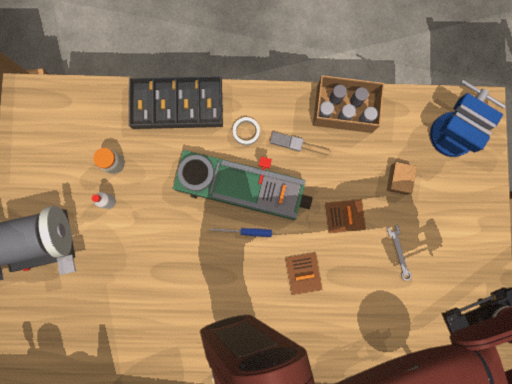

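The top view shows the case running from the motor at (196,172) to the inlet at (306,202). Candidates:
- **Press pad:** the red square at (265,162) lies outside the rail. The red at (262,180) is the tongue, and the vise and bottle cap at (97,198) also have red.
- **Rib:** the orange bar at (282,194) is on the grey lid. The orange bars at (350,215) and (304,275) are on brown decoys, so I rule those out.

Next I'll crop and measure.

```bash
cat > h.py <<'E'
import numpy as np, cv2
from cell import monitor, vision
def ray(n,u,v,z):
    i=vision.camera_info(n);R=np.array(i["R"]);t=np.array(i["t"])
    C=-R.T@t; d=R.T@np.array([(u-i["cx"])/i["fx"],(v-i["cy"])/i["fy"],1]); return C+d*(z-C[2])/d[2]
def proj(n,X):
    i=vision.camera_info(n);c=np.array(i["R"])@X+np.array(i["t"]);return i["fx"]*c[0]/c[2]+i["cx"],i["fy"]*c[1]/c[2]+i["cy"]
def blobs(n,im,col,roi):
    h=cv2.cvtColor(im,cv2.COLOR_RGB2HSV).astype(int);H,S,V=h[...,0],h[...,1],h[...,2]
    m={'red':((H<6)|(H>174))&(S>170)&(V>120),'orange':(H>=7)&(H<18)&(S>190)&(V>170),'green':(H>60)&(H<90)&(S>100)}[col].astype(np.uint8)
    k=np.zeros_like(m);x0,y0,x1,y1=roi;k[y0:y1,x0:x1]=1;m*=k
    c,l,s,ce=cv2.connectedComponentsWithStats(m)
    return [(s[j].tolist(),ce[j].round(1).tolist(),cv2.minAreaRect(np.argwhere(l==j)[:,::-1].astype(np.float32))) for j in range(1,c) if s[j,4]>8]
E
python3 - <<'E'
from h import *
im=cv2.imread("pics/top0.png")[:,:,::-1].copy(); sc=cv2.imread("pics/scene0.png")[:,:,::-1].copy()
for c in('red','orange','green'):
    print('top',c,*blobs('top',im,c,(165,140,320,225)),sep='\n ')
    print('scene',c,*blobs('scene',sc,c,(205,155,320,260)),sep='\n ')
a=cv2.resize(im[140:225,165:325],None,fx=5,fy=5,interpolation=2);cv2.imwrite("pics/c1.png",a[:,:,::-1])
a=cv2.resize(sc[155:265,205:325],None,fx=5,fy=5,interpolation=2);cv2.imwrite("pics/c2.png",a[:,:,::-1])
E
```

```text
top
 red
 ([259, 157, 12, 13, 115], [264.5, 162.5], ((264.5, 163.0), (12.0, 11.0), 90.0))
 ([259, 175, 4, 9, 20], [260.6, 179.1], ((260.61767578125, 179.02943420410156), (2.1828205585479736, 8.00367546081543), 14.03624439239502))
scene
 red
 ([224, 192, 12, 9, 69], [229.2, 195.9], ((229.4000244140625, 195.8000030517578), (8.049844741821289, 8.9442720413208), 63.43495178222656))
 ([239, 192, 7, 5, 19], [242.3, 194.1], ((242.30001831054688, 194.09999084472656), (2.2360680103302, 6.708203315734863), 63.43495178222656))
top
 orange
 ([280, 186, 5, 17, 35], [281.7, 194.1], ((281.69268798828125, 193.9341583251953), (2.0254480838775635, 16.482955932617188), 12.094757080078125))
scene
 orange
 ([232, 172, 13, 7, 23], [238.1, 175.2], ((237.89999389648438, 175.30001831054688), (1.3416409492492676, 12.969194412231445), 63.43495178222656))
top
 green
scene
 green
 ([222, 169, 12, 6, 18], [227.3, 171.2], ((227.29998779296875, 171.10000610351562), (1.341640830039978, 12.074767112731934), 63.43495178222656))
 ([216, 177, 12, 17, 78], [221.2, 186.3], ((220.06002807617188, 185.0800018310547), (17.799999237060547, 5.599999904632568), 53.13010025024414))
 ([242, 186, 40, 35, 704], [260.8, 202.4], ((261.2882080078125, 202.75291442871094), (35.142730712890625, 23.103092193603516), 49.398704528808594))
 ([235, 201, 74, 59, 884], [274.1, 235.8], ((271.99249267578125, 220.5863037109375), (76.29483795166016, 40.45984649658203), 49.9697380065918))
```

View pics/c1.png

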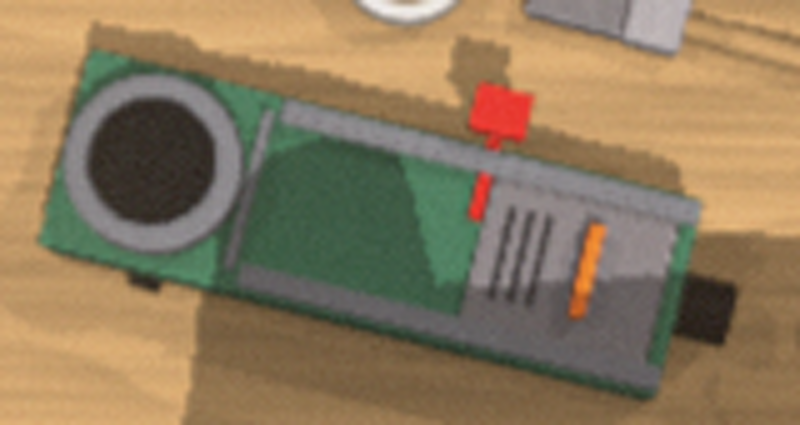

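View pics/c2.png

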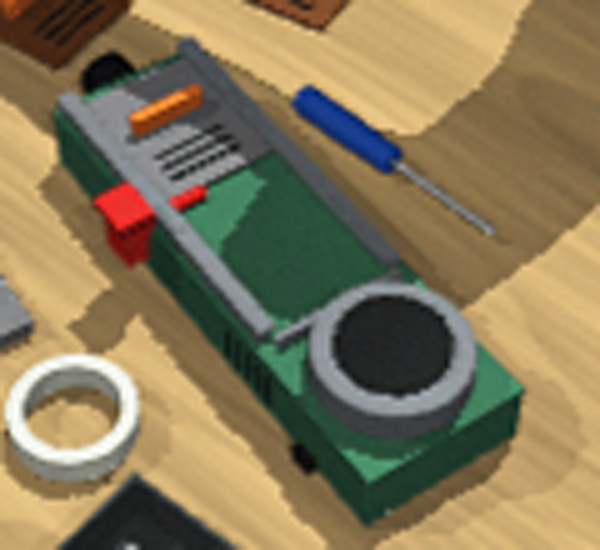

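The crops confirm the red pad beside the upper rail, with its tongue crossing just ahead of the grey lid, and the orange rib on that lid. Now I'll fit the case pose from these features.

Run:
```python
from h import *
px=lambda a,b:((a+.5)/5-.5+165,(b+.5)/5-.5+140)
P=[(px(152,161),.087,(188,0)),(px(588,269),.079,(-90,0)),((264.6,162.6),.088,(-14,-83)),(px(700,201),.0665,(-150,-60)),(px(286,99),.0665,(120,-60))]
W=np.array([ray('top',*p,z)[:2] for p,z,_ in P]);L=np.array([l for *_,l in P])/1e3
wc,lc=W.mean(0),L.mean(0);U,_,Vt=np.linalg.svd((L-lc).T@(W-wc));R=Vt.T@np.diag([1,np.linalg.det(Vt.T@U.T)])@U.T
t=wc-R@lc;print(W.round(4),'yaw',np.degrees(np.arctan2(R[1,0],R[0,0])),'org',t);print('res mm',((L@R.T+t-W)*1e3).round(1))
np.savez('case.npz',R=R,t=t)
# check in scene view
for nm,l,z in(('pad',(-14,-83),.088),('rib',(-90,0),.079),('motor',(188,0),.087)):
    w=R@(np.array(l)/1e3)+t;print(nm,w.round(4),proj('scene',np.r_[w,z]))
s=monitor.state()
from scipy.spatial.transform import Rotation as Ro
print(Ro.from_rotvec(s['orientation']).as_matrix().round(3))
```

```text
[[ 0.6182  0.1803]
 [ 0.5585 -0.0904]
 [ 0.6521 -0.0336]
 [ 0.6045 -0.1609]
 [ 0.6629  0.1006]] yaw 77.45722308636873 org [ 0.57725811 -0.00251666]
res mm [[-0.1  0.7]
 [-0.8 -0. ]
 [ 3.1 -0.6]
 [-1.2 -1.1]
 [-1.   1. ]]
pad [ 0.6552 -0.0342] (np.float64(229.5058786472433), np.float64(195.3999301218396))
rib [ 0.5577 -0.0904] (np.float64(237.83591040101462), np.float64(174.8007726426842))
motor [0.6181 0.181 ] (np.float64(283.49025248954064), np.float64(222.83380724683434))
[[ 0.389 -0.921 -0.   ]
 [-0.921 -0.389  0.002]
 [-0.002 -0.    -1.   ]]
```

The residuals are about 1–3 mm and the scene view agrees: pad predicted at (229.5,195.4), seen at (229.2,195.9). First I'll shut the gripper and turn it so the tool x lies along case −y.

```bash
python3 -m inch '[[[0,0,0],-6.8],[[0,0,0],-6.8],[[0,0,0],-6.8],[[0,0,0],-6.8],[[0,0,0],-6.8],[[0,0,0],-6.8],[[0,0,0],-6.8],[[0,0,0],-7],[[0,0,0],0]]' 0 20
cat >> h.py <<'E'
def rel(lx,ly,z):
    from scipy.spatial.transform import Rotation as Ro
    c=np.load('case.npz');s=monitor.state();M=Ro.from_rotvec(s['orientation']).as_matrix()
    w=np.r_[c['R']@(np.array([lx,ly])/1e3)+c['t'],z/1e3]
    print('t',s['time'],'tool-shift mm',(M.T@(w-s['ee_pos'])*1e3).round(1),'tcp in case',(c['R'].T@(s['ee_pos'][:2]-c['t'])*1e3).round(1),'z',s['ee_pos'][2].round(4),'F',s['wrist_force'].round(1),'gap',round(s['finger_gap'],4))
    print('turn err deg',np.degrees(np.arctan2(M[1,0],M[0,0])-np.arctan2(-c['R'][1,1],-c['R'][0,1])).round(2))
E
python3 -c "
from h import *;rel(-14,-82,150)"
```

```text
time: 0.85
ee_pos: [0.2432, -0.5754, 0.2219]
orientation: [-3.123, 0.335, 0.001]
wrist_force: [-0.4, 0.6, 0.8]
finger_gap: 0.0348
t 0.85 tool-shift mm [ 287.  -616.2   72.3] tcp in case [-631.8  201.7] z 0.2219 F [-0.4  0.6  0.8] gap 0.0348
turn err deg 0.3
```

```bash
python3 -m inch '[[[10,-20,0],0],[[16,-34,0],0],[[16,-34,0],0],[[16,-34,0],0],[[16,-34,0],0],[[16,-34,0],0],[[16,-34,0],0],[[16,-34,0],0],[[16,-34,0],0],[[16,-34,0],0]]'
python3 -m inch '[[[16,-34,0],0],[[16,-34,0],0],[[16,-34,0],0],[[16,-34,0],0],[[16,-34,0],0],[[16,-34,0],0],[[16,-34,10],0],[[16,-34,20],0],[[5,-18,20],0],[[0,0,10],0]]'
python3 -c "
from h import *;rel(-14,-82,95)"
```

```text
time: 1.68
ee_pos: [0.4648, -0.289, 0.2224]
orientation: [-3.122, 0.349, 0.0]
wrist_force: [0.8, -0.2, -0.1]
finger_gap: 0.0005
time: 2.52
ee_pos: [0.6563, -0.0326, 0.1595]
orientation: [-3.121, 0.341, 0.005]
wrist_force: [-2.0, 0.0, -0.3]
finger_gap: 0.0005
t 2.5167 tool-shift mm [-1.4  1.9 64.5] tcp in case [-12.2 -83.6] z 0.1595 F [-2.   0.  -0.3] gap 0.0005
turn err deg 0.06
```

```bash
python3 -m inch '[[[-1,1,20],0],[[0,1,20],0],[[0,0,16],0],[[0,0,6],0],[[0,0,0],0],[[0,0,0],0]]'
python3 - <<'E'
from h import *
rel(-14,-82,76)
im=vision.camera('scene');cv2.imwrite('pics/s1.png',cv2.resize(im[145:245,195:325],None,fx=5,fy=5,interpolation=2)[:,:,::-1])
E
```

```text
time: 3.02
ee_pos: [0.6547, -0.0393, 0.1013]
orientation: [3.123, -0.345, -0.0]
wrist_force: [0.5, 0.0, 0.3]
finger_gap: 0.0005
t 3.0167 tool-shift mm [-1.6 -5.1 25.3] tcp in case [-19.  -83.6] z 0.1013 F [0.5 0.  0.3] gap 0.0005
turn err deg -0.06
```

View pics/s1.png

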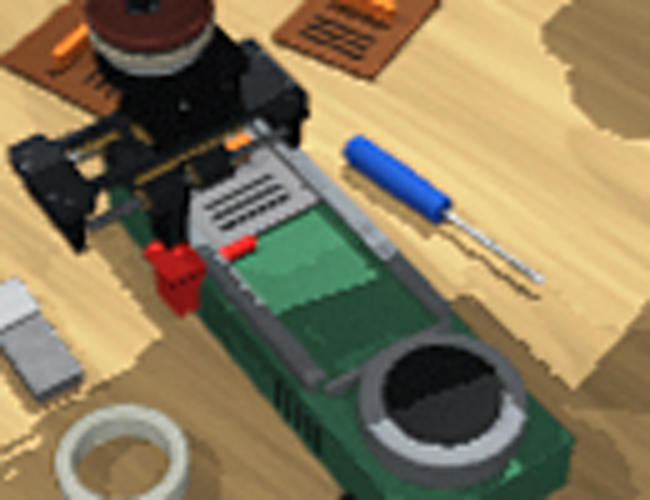

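The closed fingertips are above the red pad (crop 175,250), slightly towards the inlet. I'll shift 5 mm towards the motor and press gently.

```bash
python3 -m inch '[[[-1,-5,0],0],[[0,0,4],0],[[0,0,4],0],[[0,0,4],0],[[0,0,3],0],[[0,0,3],0],[[0,0,3],0],[[0,0,3],0],[[0,0,0],0],[[0,0,0],0]]'
python3 -c "
from h import *;rel(-14,-82,76)"
```

```text
time: 3.9
ee_pos: [0.6547, -0.0337, 0.0764]
orientation: [3.123, -0.342, -0.001]
wrist_force: [-0.0, -0.4, 0.7]
finger_gap: 0.0008
t 3.9 tool-shift mm [-0.4  0.4  0.4] tcp in case [-13.6 -82.4] z 0.0764 F [-0.  -0.4  0.7] gap 0.0008
turn err deg 0.05
```

```bash
python3 -m inch '[[[0,0,1],0],[[0,0,1],0],[[0,0,0],0],[[0,0,0],0]]'
python3 -c "
from h import *;rel(-14,-82,76)
im=vision.camera('scene');cv2.imwrite('pics/s2.png',cv2.resize(im[145:245,195:325],None,fx=5,fy=5,interpolation=2)[:,:,::-1])"
```

```text
time: 4.23
ee_pos: [0.6548, -0.0337, 0.0764]
orientation: [3.123, -0.342, -0.001]
wrist_force: [-4.1, 1.3, 10.1]
finger_gap: 0.0005
t 4.2333 tool-shift mm [-0.5  0.4  0.4] tcp in case [-13.6 -82.5] z 0.0764 F [-4.1  1.3 10.1] gap 0.0005
turn err deg 0.05
```

View pics/s2.png

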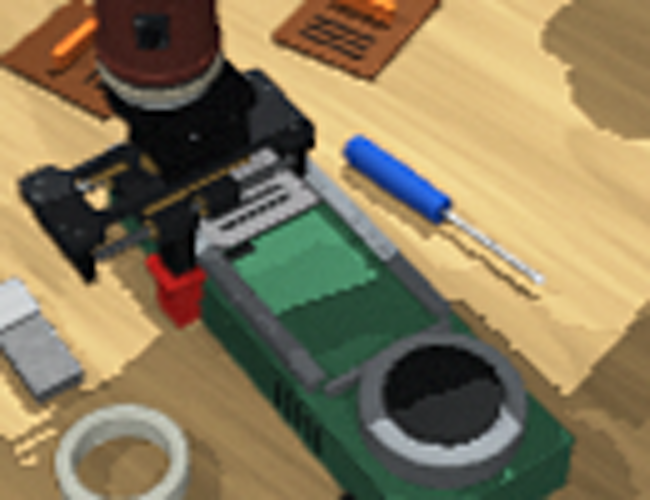

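The red tongue has disappeared from the deck (crop 240,245), and the force rose to 10 N with no further motion, so the tab is fully in. I'll lift, move behind the rib (TCP at case (−125,0)) and look before going down.

```bash
python3 -m inch '[[[0,0,-10],0],[[0,0,-20],0],[[0,0,-20],0],[[0,5,-5],0],[[-10,20,0],0],[[-20,25,0],0],[[-25,30,0],0],[[-20,25,0],0],[[-7,6,0],0],[[0,0,0],0]]'
python3 -m inch '[[[0,0,0],0],[[0,0,0],0]]'
python3 - <<'E'
from h import *
rel(-125,0,68)
for n,r in(('scene',(145,245,195,325)),('top',(140,230,170,320))):
    im=vision.camera(n);cv2.imwrite(f'pics/{n}3.png',cv2.resize(im[r[0]:r[1],r[2]:r[3]],None,fx=5,fy=5,interpolation=2)[:,:,::-1])
E
```

```text
time: 5.12
ee_pos: [0.5488, -0.1258, 0.1293]
orientation: [3.122, -0.346, -0.002]
wrist_force: [0.5, -0.1, -0.6]
finger_gap: 0.0005
time: 5.28
ee_pos: [0.5517, -0.124, 0.1301]
orientation: [-3.123, 0.342, -0.001]
wrist_force: [-0.2, -0.3, 0.6]
finger_gap: 0.0002
t 5.2833 tool-shift mm [-1.5  0.9 62.1] tcp in case [-124.1   -1.5] z 0.1301 F [-0.2 -0.3  0.6] gap 0.0002
turn err deg 0.06
```

View pics/scene3.png

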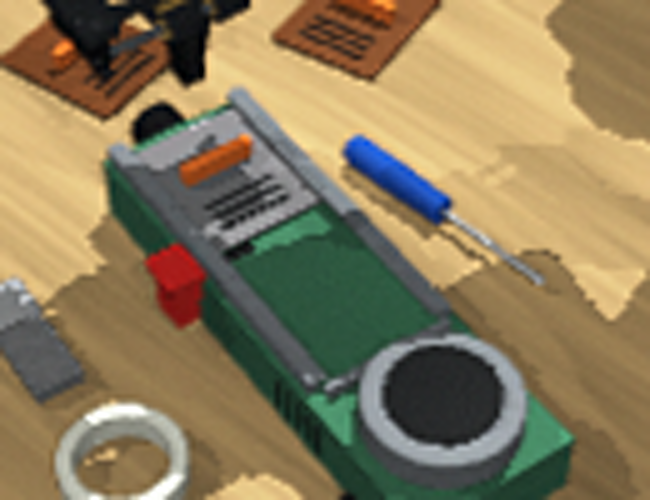

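View pics/top3.png

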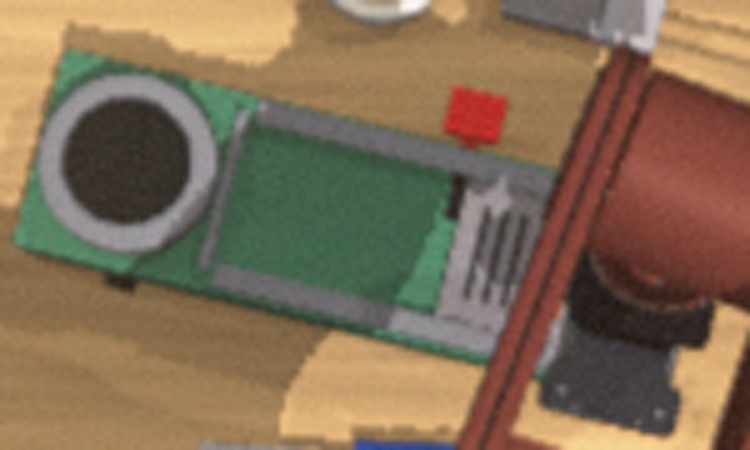

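The tab is down, its tongue slot is empty (scene crop 240,248) and the lid is still on its seat, with the rib at crop (216,160). Now I'll go down behind the rib.

```bash
python3 -m inch '[[[-1,0,15],0],[[0,0,18],0],[[0,0,15],0],[[0,0,8],0],[[0,0,4],0],[[0,0,1],0],[[0,0,0],0],[[0,0,0],0]]'
python3 - <<'E'
from h import *
rel(-105,0,68)
im=vision.camera('scene');cv2.imwrite('pics/s4.png',cv2.resize(im[145:245,195:325],None,fx=5,fy=5,interpolation=2)[:,:,::-1])
E
```

```text
time: 6.05
ee_pos: [0.5507, -0.1242, 0.0699]
orientation: [3.123, -0.341, 0.002]
wrist_force: [-0.4, 0.4, -0.4]
finger_gap: 0.0004
t 6.05 tool-shift mm [ -0.5 -19.5   1.9] tcp in case [-124.5   -0.5] z 0.0699 F [-0.4  0.4 -0.4] gap 0.0004
turn err deg 0.06
```

View pics/s4.png

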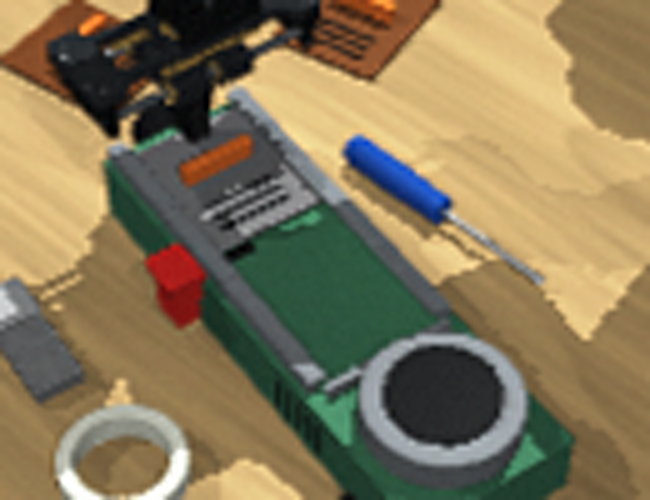

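The fingertips stand behind the rib, clear of the lid. Now I'll push slowly along case +x (tool −y).

```bash
python3 -m inch '[[[0,-5,0],0],[[0,-5,0],0],[[0,-4,0],0],[[0,-4,0],0],[[0,-5,0],0],[[0,-6,0],0],[[0,-7,0],0],[[0,-8,0],0],[[0,-8,0],0],[[0,-8,0],0]]'
python3 -c "
from h import *;rel(25,0,70)
im=vision.camera('scene');cv2.imwrite('pics/s5.png',cv2.resize(im[145:245,195:325],None,fx=5,fy=5,interpolation=2)[:,:,::-1])"
```

```text
time: 6.93
ee_pos: [0.563, -0.0646, 0.069]
orientation: [-3.123, 0.342, 0.0]
wrist_force: [0.1, -0.4, 1.4]
finger_gap: 0.0003
t 6.9333 tool-shift mm [  0.5 -88.7  -1. ] tcp in case [-63.7   0.4] z 0.069 F [ 0.1 -0.4  1.4] gap 0.0003
turn err deg 0.06
```

View pics/s5.png

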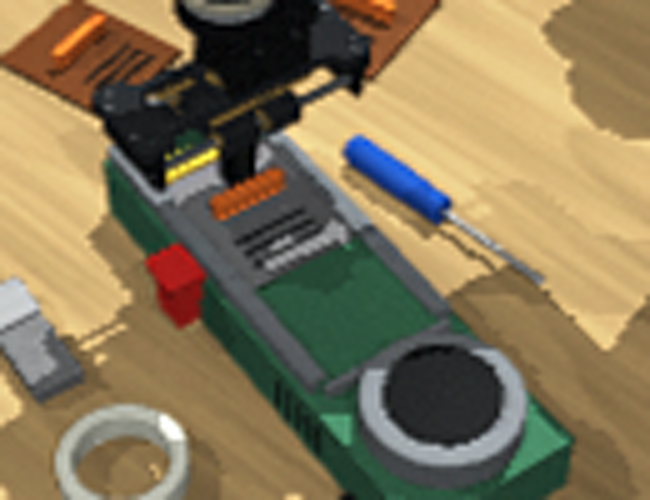

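The lid slides freely: the yellow pleats appear at crop (190,165) and the rib is now at (248,193). I'll keep pushing.

```bash
python3 -m inch '[[[0,-8,0],0],[[0,-9,0],0],[[0,-10,0],0],[[0,-10,0],0],[[0,-10,0],0],[[0,-10,0],0],[[0,-9,0],0],[[0,-8,0],0],[[0,-6,0],0],[[0,-3,0],0]]'
python3 -m inch '[[[0,-1,0],0],[[0,0,0],0],[[0,0,0],0]]'
python3 -c "
from h import *;rel(25,0,70)
im=vision.camera('scene');cv2.imwrite('pics/s6.png',cv2.resize(im[145:245,195:325],None,fx=5,fy=5,interpolation=2)[:,:,::-1])"
```

```text
time: 7.82
ee_pos: [0.5809, 0.0166, 0.0689]
orientation: [-3.123, 0.341, 0.0]
wrist_force: [-0.5, -0.4, -0.7]
finger_gap: 0.0007
time: 8.07
ee_pos: [0.5811, 0.0163, 0.069]
orientation: [-3.123, 0.342, -0.0]
wrist_force: [0.1, -0.4, -0.2]
finger_gap: 0.0007
t 8.0667 tool-shift mm [ 0.4 -5.8 -1. ] tcp in case [19.2  0.3] z 0.069 F [ 0.1 -0.4 -0.2] gap 0.0007
turn err deg 0.04
```

View pics/s6.png

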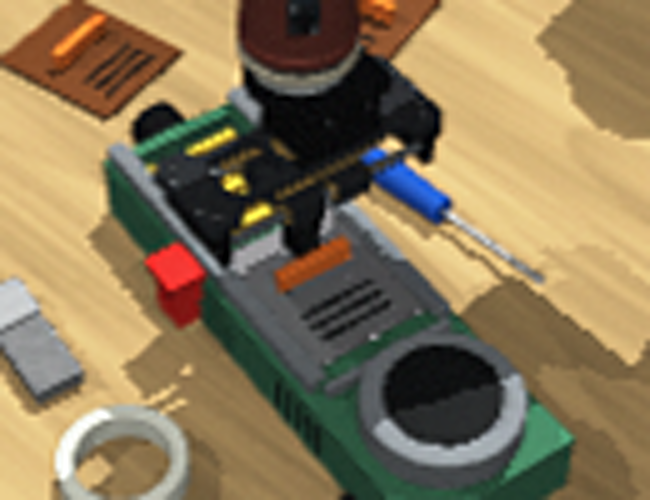

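```bash
python3 -m inch '[[[0,-3,0],0],[[0,-3,0],0],[[0,-1,0],0],[[0,0,0],0],[[0,0,0],0]]'
python3 -m inch '[[[0,4,0],0],[[0,6,0],0],[[0,5,-5],0],[[0,0,-20],0],[[0,0,-25],0],[[0,20,-30],0],[[0,35,-10],0],[[0,40,0],0],[[0,40,0],0],[[0,40,0],0]]'
python3 -m inch '[[[0,40,0],0],[[0,40,0],0],[[0,40,0],0],[[0,20,0],0],[[0,0,0],0],[[0,0,0],0]]'
python3 - <<'E'
from h import *
rel(25,0,70);c=np.load('case.npz')
for n,r in(('scene',(145,245,195,325)),('top',(140,230,170,320))):
    im=vision.camera(n);cv2.imwrite(f'pics/{n}7.png',im[:,:,::-1]);cv2.imwrite(f'pics/{n}7c.png',cv2.resize(im[r[0]:r[1],r[2]:r[3]],None,fx=5,fy=5,interpolation=2)[:,:,::-1])
    for col,z in(('orange',.079),('red',.076)):
        for b in blobs(n,im,col,(r[2],r[0],r[3],r[1])): print(n,col,b[0],b[1],'case',(c['R'].T@(ray(n,*b[1],z)[:2]-c['t'])*1e3).round(1))
E
```

```text
time: 8.53
ee_pos: [0.5826, 0.0235, 0.069]
orientation: [-3.123, 0.342, -0.0]
wrist_force: [0.2, 0.1, -0.1]
finger_gap: 0.0006
time: 9.37
ee_pos: [0.541, -0.1642, 0.1602]
orientation: [3.122, -0.341, 0.003]
wrist_force: [0.2, -0.6, -0.3]
finger_gap: 0.0001
time: 9.87
ee_pos: [0.5104, -0.3003, 0.1592]
orientation: [-3.122, 0.347, -0.0]
wrist_force: [-0.1, 0.8, -0.9]
finger_gap: 0.0005
t 9.8667 tool-shift mm [-2.000e-01 -3.302e+02  8.930e+01] tcp in case [-305.2    0.6] z 0.1592 F [-0.1  0.8 -0.9] gap 0.0005
turn err deg -0.14
scene orange [205, 148, 11, 8, 29] [210.1, 151.6] case [-261.4  -20.9]
scene orange [251, 194, 14, 8, 28] [257.7, 197.4] case [43.6 -2.7]
scene red [224, 194, 12, 9, 69] [229.5, 198.1] case [-12.6 -84.7]
scene red [230, 202, 5, 8, 16] [232.3, 205.6] case [ 22.1 -94.8]
top orange [238, 176, 6, 17, 35] [240.5, 184.2] case [42.4  2.4]
top red [259, 157, 12, 12, 104] [264.6, 162.8] case [-14.1 -81.4]
```

View pics/top7.png

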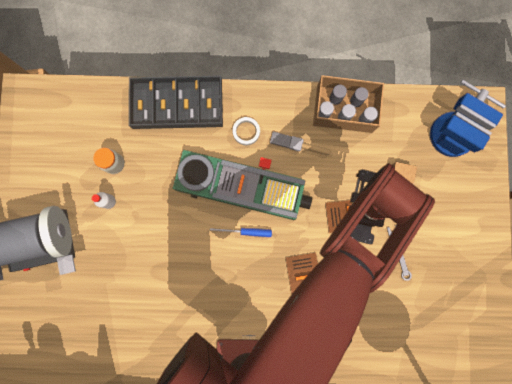

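View pics/scene7c.png

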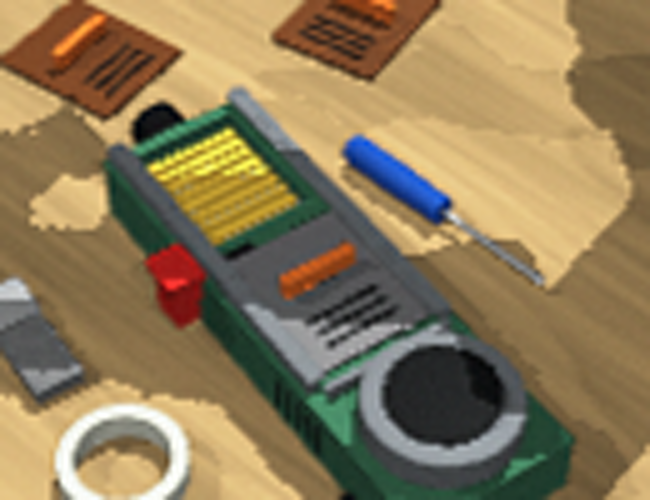

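The rib is at case x ≈ 43 mm in both views, so the lid origin is at about 53 mm. The yellow opening is fully clear at top (282,195), the tab is in, the bystanders are where they were and the robot is clear. I'm handing it in.

```bash
python3 -c "
from cell import *
from cell import finish_job
print(finish_job())"
```

```text
the job is handed in; nothing more can be done
None
```

The dust extractor is open and the job is handed in; the arm's clock read about 10 s of the 35 s allowed. No verdict was reported.

- **Tab:** I pressed the red tab with shut fingers until it bottomed. The force rose to about 10 N with no further movement, and the tongue disappeared below the deck.
- **Lid:** I then pushed it by its orange rib along the rails and backed away.
- **Last checks:** Both cameras put the lid origin at about x = +52 to +54 mm of the case (30 to 69 mm allowed). The yellow filter opening is fully uncovered, the tab is still in, and the wrist force was near zero with the arm clear.
- **Bystanders:** By eye, all of them look unmoved; in the last top view the arm partly hid the wrench and carton.
- **Disagreements:** The two views differ by about 1 mm along the case and 5 mm across it. In the case fit, the pad was 3 mm off. No check failed.

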